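# Stamp the silver strip in the marking press

## Robot

A 7-joint arm with a two-finger parallel gripper is mounted at the origin on the work surface. World frame = base frame: x ahead of the robot, y to its left, z up, the work surface at z = 0. Lengths are in m, angles in rad, forces in N, time in s.
With the tool pointing down it reaches from about 0.425 to 0.95 m from the base axis. Payload 16.7 kg.
Tool frame: the origin (TCP) lies midway between the tips of the shut fingers; the grasp point (between the pads) lies 19 mm behind it (arm.tcp_to_grasp is the distance from the TCP to the grasp point, in m); z points along the fingers, y is the line along which they close (so a half turn about z gives the same grasp; the last joint's range is limited). The gripper opens to 94 mm and grips with 3 to 60 N. Pads are 16 mm wide; open, the fingers measure 119 mm over their backs; the gripper's body (75 mm by 177 mm) begins 78 mm behind the grasp point.
Start: joints at [1.071, 0.426, 0.074, 1.606, -0.034, 1.111, -0.067], TCP at [0.231, -0.634, 0.205] pointing down, gripper open.
Joint ranges: [-2.85, 2.85], [-0.5, 2.14], [-1.23, 1.37], [0.21, 2.46], [-1.02, 4.16], [0.16, 2.05], [-2.73, 2.73]. Speed limits (rad/s): [1.89, 1.89, 2.39, 2.39, 3.01, 3.01, 3.01].

## Interface

Orientations are given as [roll, pitch, yaw] about the fixed x, y, z axes, in that order (R = Rz(yaw) Ry(pitch) Rx(roll)).
In Python, from rig import state, vision, close_job, finder, arm gives the robot as it stands.
- The arm moves only by the tool carry_out, never from a script. Its arguments are lists of equal length, an entry for each row: "angular": the turn, a rotation vector about the world's x, y, z in degrees, a list of three; "xyz": the shift along the world's x, y, z in cm, a list of three; "hand": the closure, from -1 (fully open) to 1 (shut). In form: {"angular": [[ax, ay, az], ...], "xyz": [[x, y, z], ...], "hand": [hand, ...]}. A call has 1 to 5 rows; each row shifts and turns the commanded pose from where the row before left it; what a row does not reach is not made up. A row lasts 1/12 s, in which the tool goes at most 41.7 mm and 7.16 degrees, less where a joint would pass 70% of its speed; a pose out of reach is approached as far as the arm can. A call is refused whole if a number of a shift passes 4.17 or a number of a turn 7.16, either way. A call with a gripper value outside its range is refused whole. The fingers move at their own pace and stop on an object; "newtons" is the grip in N (left out, the last holds). Time passes only in rows, so rows that do not move let the fingers close. It gives the time, the measured TCP pose, the force, the opening and the grip force at its end, in the units of the state.
- state(): the state, without advancing time (a new reading comes with each control period).
- vision.get_image(name): name is "side" or "top"; returns a dict with "img" (384x512x3 uint8, red, green, blue), "range_z" (384x512 float32, m along the optical axis (not along the pixel's ray), 0 where there is no reading), "mtx" (3x3 intrinsics, pixels), "rvec" (rotation vector, rad) and "tvec" (3), from world to camera coordinates, as OpenCV has them. Camera axes: x right, y down, z forward; pixel columns grow to the right and rows downward; lengths in m; the calibration is good to about 2 mm. A picture is of the moment at which its call begins.
- close_job(): hands the job in; it is judged then, once.
Trained networks look in the newest picture that a camera, given by its name, has taken for a name from the list of things; names that differ only in an ending like _2 or _b are one class to them, and where a whole thing is asked for, a point or a joint stands for the part that bears it (a point fixed in the world has none). Each returns a list of dicts, best first, with "score" (0 to 1); they miss things now and then, are a little off and sometimes report something else, mostly with a low value. They report only what shows in the picture. A call takes as long as a camera call. They do not tell look-alikes from the thing itself.
- finder.silhouettes(camera, name): "pixels" (384x512 bool, what is visible of it) and "box" ([left, top, width, height] in pixels, round what is visible of it).
The state is a dict: "time": time; "qpos": joint angles; "qd": joint speeds; "tau": joint torques, N m; "eef_pos": TCP position; "ee_rot": TCP orientation; "wrist_force": force on the tool from outside, world axes, zero at the start; "wrist_torque": the same for the moment, N m; "gripper_width": finger opening in m; "grip_force": force on a finger pad.
Only numpy, scipy, OpenCV 4.12 (cv2) and the standard library are available. Lean on these libraries where they do the work, as an engineer would, in place of code of your own. Each camera call takes 0.05 s, during which the arm holds its last target. There are 200 camera calls.

## Task

One of the two marking presses on the jeweller's bench has a silver strip lying across its anvil. Stamp that strip: push the press's round plunger head straight down to its stop, keep it down for a moment, then let it spring all the way back up. Leave the strip lying in place and do not press the empty press.

Things in the scene. Friction and masses are not known exactly. Their poses are not given: they have to be found in the camera images.
- plunger_top (a point): Centre of the flat top of the loaded press's plunger head (moves with it): a level black disc 44 mm across, 18 mm thick, its top 166 mm above the bench when up, the highest part of the press. The green C-shaped press is fixed to the bench: base 135 x 90 mm, arm 34 mm wide, its top at 125 mm, column on the point's +x side, its far face 80 mm away. z up.
- plunger (a joint): How far the loaded press's plunger is pressed straight down, in m: 0 up, 0.020 at its hard stop. The spring takes about 3 N to start and 8 N at the stop, and lifts it back by itself.
- strip_center (a point): Centre of the loose flat silver strip, 140 x 24 x 4 mm, lying across the anvil (50 x 50 mm, top 45 mm above the bench) under the loaded press's plunger, its ends sticking out on both sides. Length along y, z up. The die just reaches it when the plunger is at its stop. A like strip lying on the bench plays no part.
- spare_plunger (a joint): How far the plunger of the other press is pressed, in m: 0 up, 0.020 at its stop. That press looks the same but its anvil is empty; it stands at least 250 mm away, plunger to plunger. Leave it alone.
Mind the look-alikes: they are no part of the job. What is shaped like the part that bears plunger_top but orange is not meant.

How it is judged:
On the way:
1. the plunger of the loaded press is held down at its stop (within 2.5 mm) for 0.3 s (value of joint plunger above 0.0175 m), for 0.3 s.
At the end, for the whole second after the job is handed in: After the stamping, the loaded press's plunger is back up (within 2 mm), the other plunger is up (within 2 mm), and the strip lies flat (within 10 degrees) and at rest on the anvil, its centre within 25 mm of the plunger's axis (value of joint each of plunger, spare_plunger below 0.002 m and horizontal distance between strip_center and plunger_top below 0.025 m and angle between strip_center's own z axis and vertical below 0.17 rad and z of strip_center in the frame of plunger_top between -0.128 and -0.11 m and linear speed of strip below 0.02 m/s); the robot touches nothing.
It fails at once if the plunger of the empty press is pressed more than 5 mm (value of joint spare_plunger above 0.005 m).
It fails at once if the strip is shifted more than 15 mm (distance of strip_center from where it was at the start of the episode above 0.015 m).
It also fails if it takes over 26 s, if anything falls off the work surface, if the arm or the gripper's body presses on something with over 40 N, if the wrist force passes 120 N, or if a joint passes its speed limit or range.

## Working session

There is one attempt and no reset: what is moved stays moved. The work goes in short steps, Python scripts to look and compute and a tool call to move; the robot and the scene stay as the last step left them, time stands still between calls to the robot, and variables do not carry over. Pictures are saved under pics/ and viewed, at most 10 in all, crops included, and the job is handed in when it is done.

Besides the shell and the picture viewer there is one more tool, called after "Request:" by a JSON object that holds its "name" and its "arguments". carry_out: Moves the arm, as the interface text tells. Its arguments: {"type":"object","properties":{"angular":{"type":"array","items":{"type":"array","items":{"type":"number"}}},"xyz":{"type":"array","items":{"type":"array","items":{"type":"number"}}},"hand":{"type":"array","items":{"type":"number"}},"newtons":{"type":"number"}},"required":["angular","xyz","hand"]}

```bash
mkdir -p pics; cat > h.py <<'E'
import numpy as np, cv2
from rig import state, vision, close_job, finder, arm
def pts(d):
    R=cv2.Rodrigues(np.array(d["rvec"],float))[0];K=np.array(d["mtx"]);z=d["range_z"]
    v,u=np.mgrid[:384,:512]
    c=np.stack([(u-K[0,2])/K[0,0]*z,(v-K[1,2])/K[1,1]*z,z],-1)
    w=(c-np.array(d["tvec"]).ravel())@R
    w[z==0]=np.nan
    return w
E
python3 - <<'E'
from h import *
for n in("side","top"):
    d=vision.get_image(n);cv2.imwrite(f"pics/{n}0.png",cv2.resize(d["img"][...,::-1],None,fx=1.5,fy=1.5));w=pts(d)
    for t in("plunger_top","strip_center"):
        for r in finder.silhouettes(n,t):
            p=w[r["pixels"]];p=p[~np.isnan(p[:,0])]
            print(n,t,round(r["score"],2),r["box"],np.median(p,0).round(3) if len(p) else 0,np.percentile(p,[3,97],0).round(3).tolist() if len(p) else 0)
s=state();print(s["time"],s["eef_pos"],s["ee_rot"],s["gripper_width"])
E
```

```text
side plunger_top 0.94 [309.6, 189.4, 24.9, 24.0] [0.324 0.035 0.166] [[0.305, 0.01, 0.133], [0.342, 0.048, 0.168]]
side plunger_top 0.83 [248.3, 280.3, 28.0, 29.2] [0.396 0.266 0.166] [[0.378, 0.244, 0.152], [0.415, 0.282, 0.168]]
side plunger_top 0.77 [142.2, 234.9, 27.3, 25.1] [0.597 0.218 0.166] [[0.579, 0.193, 0.126], [0.626, 0.234, 0.168]]
side plunger_top 0.54 [282.6, 120.4, 18.6, 34.9] [ 0.418 -0.205  0.165] [[0.399, -0.23, 0.127], [0.437, -0.193, 0.168]]
side strip_center 0.79 [137.4, 253.9, 48.4, 66.9] [0.598 0.237 0.05 ] [[0.584, 0.157, 0.046], [0.615, 0.287, 0.052]]
top plunger_top 0.91 [231.8, 252.6, 21.4, 21.0] [0.322 0.029 0.165] [[0.304, 0.011, 0.072], [0.34, 0.05, 0.168]]
top plunger_top 0.88 [117.0, 225.4, 26.0, 19.3] [0.394 0.26  0.165] [[0.376, 0.242, 0.122], [0.415, 0.282, 0.168]]
top plunger_top 0.84 [344.1, 201.2, 20.3, 18.3] [ 0.415 -0.21   0.165] [[0.397, -0.23, 0.155], [0.435, -0.192, 0.168]]
top plunger_top 0.73 [142.1, 132.6, 20.6, 20.1] [0.596 0.212 0.165] [[0.578, 0.194, 0.124], [0.619, 0.234, 0.168]]
top strip_center 0.71 [132.6, 154.0, 56.1, 11.5] [0.595 0.199 0.048] [[0.582, 0.155, 0.044], [0.611, 0.288, 0.051]]
0.3 [ 0.2312784  -0.63397436  0.20525139] [-3.14115156e+00  8.48785664e-06  3.49853107e-01] 0.09390554782068035
```

View pics/side0.png

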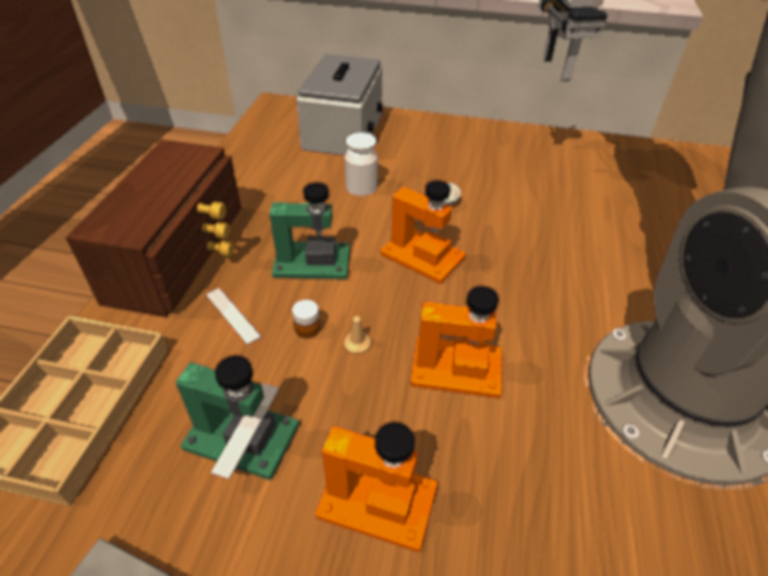

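View pics/top0.png

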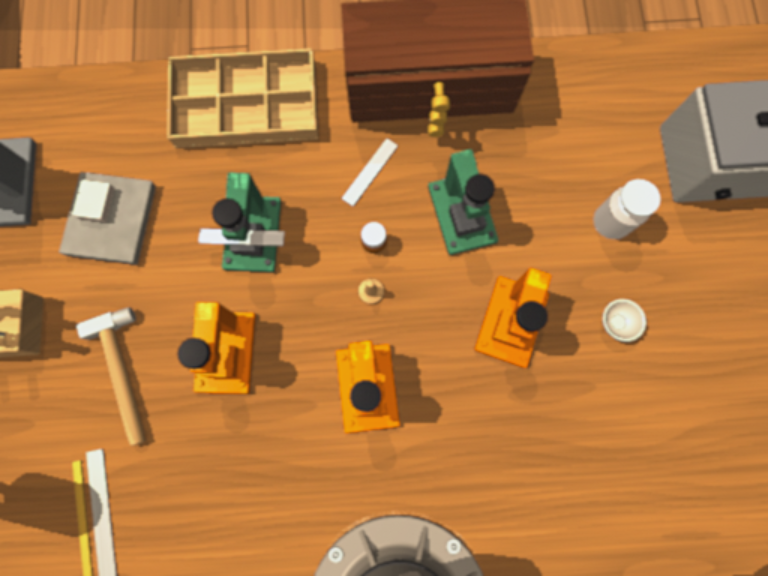

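```bash
python3 - <<'E'
import cv2,numpy as np
a=cv2.imread("pics/side0.png");b=cv2.imread("pics/top0.png")
f=lambda i,x,y:cv2.resize(i[y:y+195,x:x+195],(390,390),interpolation=3)
cv2.imwrite("pics/crop0.png",np.hstack([f(a,150,320),f(b,160,160)]))
E
```

```text
(no output)
```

View pics/crop0.png

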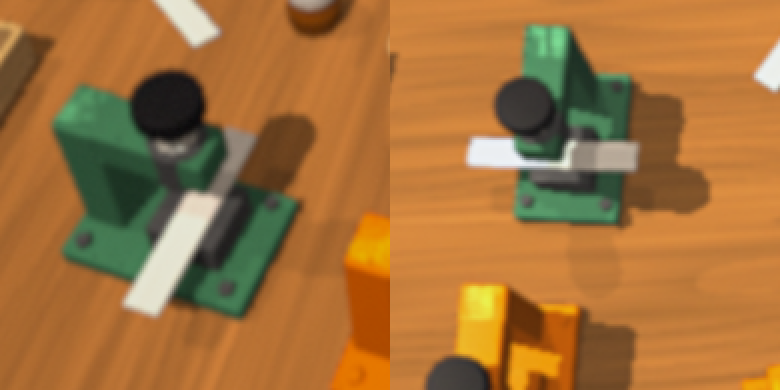

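The side picture, in the 768x576 view, shows five black plunger heads:
- **Green, with a strip across the anvil:** (235,372)
- **Green, empty anvil:** (316,193)
- **Orange look-alikes:** (394,440), (482,301) and (437,193)

There is also a loose strip on the bench at (233,315). The crop confirms that the loaded green press, at (235,372) in side and (228,213) in top, is the one to stamp. Its head is at about (0.597, 0.214, 0.166).

I'll lift and travel with the fingers shut.

Request:
{"name": "carry_out", "arguments": {"angular": [[0,0,0],[0,0,0],[0,0,0],[0,0,0],[0,0,0]], "xyz": [[0,0,3.5],[0,1.5,3.5],[1.8,3,1],[1.9,3.5,0],[1.9,3.5,0]], "hand": [1,1,1,1,1], "newtons": 20}}

```text
time: 0.72
eef_pos: [0.2876, -0.5183, 0.2863]
ee_rot: [3.14, -0.0, 0.348]
wrist_force: [1.4, -1.0, -0.4]
gripper_width: 0.0641
grip_force: 0.0
```

Request:
{"name": "carry_out", "arguments": {"angular": [[0,0,0],[0,0,0],[0,0,0],[0,0,0],[0,0,0]], "xyz": [[2,3.5,0],[2,3.5,0],[2,3.5,0],[2,3.5,0],[2,3.5,0]], "hand": [1,1,1,1,1]}}

```text
time: 1.13
eef_pos: [0.3878, -0.3423, 0.2857]
ee_rot: [3.141, -0.0, 0.35]
wrist_force: [0.6, -0.7, -0.4]
gripper_width: 0.0306
grip_force: 0.0
```

Request:
{"name": "carry_out", "arguments": {"angular": [[0,0,0],[0,0,0],[0,0,0],[0,0,0],[0,0,0]], "xyz": [[1.5,3.8,0],[1.5,3.8,0],[1.5,3.8,0],[1.5,3.8,0],[1.5,3.8,0]], "hand": [1,1,1,1,1]}}

```text
time: 1.55
eef_pos: [0.4625, -0.1522, 0.2857]
ee_rot: [3.141, -0.0, 0.35]
wrist_force: [0.5, 0.7, -0.4]
gripper_width: 0.001
grip_force: 0.0
```

Request:
{"name": "carry_out", "arguments": {"angular": [[0,0,0],[0,0,0],[0,0,0],[0,0,0],[0,0,0]], "xyz": [[1.4,3.8,0],[1.4,3.8,0],[1.4,3.8,0],[1.4,3.8,0],[1.4,3.8,0]], "hand": [1,1,1,1,1]}}

```text
time: 1.97
eef_pos: [0.5326, 0.0378, 0.2858]
ee_rot: [3.141, -0.001, 0.349]
wrist_force: [0.6, -1.0, -0.1]
gripper_width: 0.0004
grip_force: 0.0
```

Request:
{"name": "carry_out", "arguments": {"angular": [[0,0,0],[0,0,0],[0,0,0],[0,0,0],[0,0,0]], "xyz": [[1.3,3.5,0],[1.3,3.5,0],[1.3,3.5,-1],[1,3,-2],[0,0,0]], "hand": [1,1,1,1,1]}}

```text
time: 2.38
eef_pos: [0.5803, 0.1771, 0.252]
ee_rot: [-3.138, 0.003, 0.356]
wrist_force: [-1.3, -0.5, -0.5]
gripper_width: 0.0008
grip_force: 0.0
```

```bash
python3 - <<'E'
from h import *
s=state();print(s["time"],s["eef_pos"],s["ee_rot"])
for n in("side","top"):
    d=vision.get_image(n);w=pts(d)
    x,y=(110,200) if n=="side" else (110,90)
    cv2.imwrite(f"pics/{n}1.png",cv2.resize(d["img"][y:y+130,x:x+130,::-1],None,fx=3,fy=3))
    with np.errstate(all="ignore"):
        m=(w[...,2]>.161)&(w[...,2]<.171)&(np.hypot(w[...,0]-.597,w[...,1]-.214)<.035)
    p=w[m]
    if len(p)>5:
        c,r=cv2.minEnclosingCircle((p[:,:2]*1000).astype(np.float32));print(n,len(p),c,r,p.mean(0))
a=cv2.imread("pics/side1.png");b=cv2.imread("pics/top1.png");cv2.imwrite("pics/both1.png",np.hstack([a,b]))
E
```

```text
2.3833 [0.58030246 0.17709046 0.25199542] [-3.13839693e+00  2.88426807e-03  3.55986287e-01]
side 426 (599.9257202148438, 213.37257385253906) 22.601093292236328 [0.59864865 0.2156279  0.16623788]
```

View pics/both1.png

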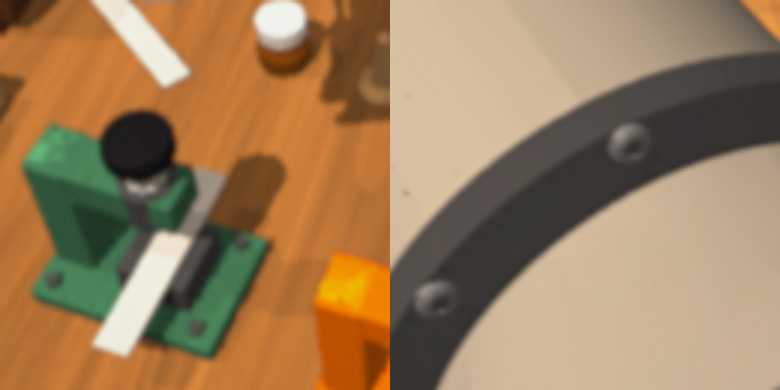

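The side crop shows the loaded press's head unobstructed at (138,145), with the strip across its anvil. The arm hides the press from the top camera. The head centre is at about (0.598, 0.214), so next I'll move above it and settle.

Request:
{"name": "carry_out", "arguments": {"angular": [[0,0,0],[0,0,0],[0,0,0],[0,0,0],[0,0,0]], "xyz": [[0.9,2.2,0],[0.8,2.1,-2],[0,0,-2],[0,0,0],[0,0,0]], "hand": [1,1,1,1,1]}}

```text
time: 2.9
eef_pos: [0.5982, 0.2123, 0.2156]
ee_rot: [3.141, 0.001, 0.348]
wrist_force: [0.4, -0.6, 0.5]
gripper_width: 0.0003
grip_force: 0.0
```

```bash
python3 - <<'E'
from h import *
d=vision.get_image("side");s=state();print(s["eef_pos"])
P=np.array([[.598,.214,.166],s["eef_pos"]]);print(cv2.projectPoints(P,np.array(d["rvec"],float),np.array(d["tvec"],float),np.array(d["mtx"]),None)[0].reshape(-1,2))
cv2.imwrite("pics/side2.png",cv2.resize(d["img"][150:340,90:280,::-1],None,fx=3,fy=3))
E
```

```text
[0.59864917 0.21244619 0.21652798]
[[155.72628343 245.39440498]
 [150.57791733 226.06890693]]
```

View pics/side2.png

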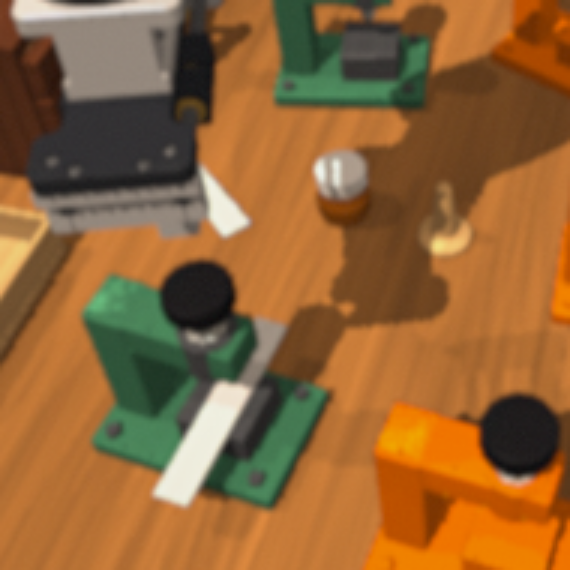

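The tool tip shows at crop (180,230), where it was predicted. The head's top centre, predicted at (197,286), falls on the black disc at (198,290), so the tool is aligned. Now I'll go down in small steps.

Request:
{"name": "carry_out", "arguments": {"angular": [[0,0,0],[0,0,0],[0,0,0],[0,0,0],[0,0,0]], "xyz": [[0,0.1,-2],[0,0,-1.5],[0,0,-0.8],[0,0,-0.6],[0,0,0]], "hand": [1,1,1,1,1]}}

```text
time: 3.37
eef_pos: [0.5986, 0.2141, 0.1667]
ee_rot: [3.141, -0.0, 0.349]
wrist_force: [0.8, 0.2, -0.7]
gripper_width: 0.0003
grip_force: 0.0
```

Request:
{"name": "carry_out", "arguments": {"angular": [[0,0,0],[0,0,0],[0,0,0]], "xyz": [[0,0,-0.6],[0,0,-0.5],[0,0,0]], "hand": [1,1,1]}}

```text
time: 3.62
eef_pos: [0.599, 0.2147, 0.1555]
ee_rot: [3.141, -0.001, 0.349]
wrist_force: [3.8, -1.6, 5.1]
gripper_width: 0.0006
grip_force: 2.5
```

Request:
{"name": "carry_out", "arguments": {"angular": [[0,0,0],[0,0,0],[0,0,0],[0,0,0]], "xyz": [[0,0,-0.4],[0,0,-0.4],[0,0,-0.2],[0,0,0]], "hand": [1,1,1,1]}}

```text
time: 3.95
eef_pos: [0.599, 0.2148, 0.1464]
ee_rot: [3.141, -0.001, 0.349]
wrist_force: [1.8, -2.6, 7.0]
gripper_width: 0.0007
grip_force: 3.7
```

Request:
{"name": "carry_out", "arguments": {"angular": [[0,0,0],[0,0,0],[0,0,0],[0,0,0],[0,0,0]], "xyz": [[0,0,-0.1],[0,0,-0.1],[0,0,0],[0,0,0],[0,0,0]], "hand": [1,1,1,1,1]}}

```text
time: 4.37
eef_pos: [0.5992, 0.2149, 0.146]
ee_rot: [3.141, -0.002, 0.349]
wrist_force: [-6.6, -7.2, 29.6]
gripper_width: 0.0006
grip_force: 14.6
```

It is firmly at the stop: z stays at 0.146 while the force has risen to about 30 N. I'll hold it a moment and then lift slowly.

Request:
{"name": "carry_out", "arguments": {"angular": [[0,0,0],[0,0,0],[0,0,0],[0,0,0],[0,0,0]], "xyz": [[0,0,0.1],[0,0,0],[0,0,0],[0,0,0],[0,0,0]], "hand": [1,1,1,1,1]}}

```text
time: 4.78
eef_pos: [0.5991, 0.2148, 0.1462]
ee_rot: [3.141, -0.002, 0.349]
wrist_force: [-2.3, -4.7, 17.6]
gripper_width: 0.0003
grip_force: 9.1
```

Request:
{"name": "carry_out", "arguments": {"angular": [[0,0,0],[0,0,0],[0,0,0],[0,0,0],[0,0,0]], "xyz": [[0,0,0.5],[0,0,0.6],[0,0,0.6],[0,0,0.7],[0,0,1]], "hand": [1,1,1,1,1]}}

```text
time: 5.2
eef_pos: [0.5977, 0.215, 0.1785]
ee_rot: [-3.141, 0.001, 0.35]
wrist_force: [-0.7, -0.3, -0.3]
gripper_width: 0.0005
grip_force: 0.0
```

Request:
{"name": "carry_out", "arguments": {"angular": [[0,0,0],[0,0,0],[0,0,0],[0,0,0],[0,0,0]], "xyz": [[0,0,2],[0,0,2],[0,0,2],[0,0,0],[0,0,0]], "hand": [1,1,1,1,1]}}

```text
time: 5.62
eef_pos: [0.5984, 0.2154, 0.2397]
ee_rot: [-3.141, -0.002, 0.35]
wrist_force: [0.5, 0.2, -0.3]
gripper_width: 0.0003
grip_force: 0.0
```

```bash
python3 - <<'E'
from h import *
d=vision.get_image("side");w=pts(d);s=state();print(s["time"],s["eef_pos"],s["wrist_force"])
with np.errstate(all="ignore"): m=(w[...,2]>.14)&(w[...,2]<.175)&(np.hypot(w[...,0]-.598,w[...,1]-.214)<.018)
print(m.sum(),np.median(w[m],0))
for r in finder.silhouettes("side","strip_center"):
    p=w[r["pixels"]];print(r["score"],r["box"],np.nanmedian(p,0))
cv2.imwrite("pics/side3.png",cv2.resize(d["img"][150:340,90:280,::-1],None,fx=3,fy=3))
E
```

```text
5.6667 [0.59798905 0.21498853 0.23856621] [ 0.09480977  0.21328957 -0.36664898]
275 [0.59767024 0.21407032 0.16665346]
0.59 [138.6, 257.5, 44.2, 64.4] [0.59771579 0.23814535 0.04970883]
```

View pics/side3.png

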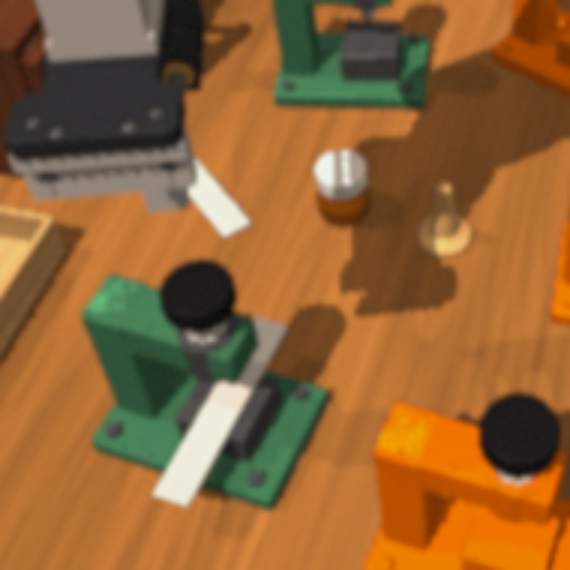

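The head at (198,290) is back up with its top at 0.1667 m, the strip at (215,420) is where it was, and the tool is clear of the press.

```bash
python3 -c "
from rig import close_job
print(close_job())"
```

```text
the job is handed in; nothing more can be done
None
```

I stamped the strip in the loaded green press, holding the plunger at its stop for about 0.8 s. It sprang fully back up, the strip stayed in place, the empty press was not touched, and the job is handed in (no verdict was returned).

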